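# Wedge the jar row tight

## Robot

A 7-joint arm with a two-finger parallel gripper is mounted at the origin on the work surface. World frame = base frame: x ahead of the robot, y to its left, z up, the work surface at z = 0. Lengths are in m, angles in rad, forces in N, time in s.
With the tool pointing down it reaches from about 0.35 to 0.775 m from the base axis. Payload 3.1 kg.
Tool frame: the origin (TCP) lies on the centre line of the jaws, within the pads' length; the fingertips stand 11 mm ahead of it and the grasp point (between the pads) lies 8 mm behind it; z points along the fingers, y is the line along which they close (so a half turn about z gives the same grasp; the last joint's range is limited). The gripper opens to 85 mm and grips with 20 to 120 N. Pads are 22 mm wide; open, the fingers measure 114 mm over their backs; the gripper's body (76 mm by 85 mm) begins 54 mm behind the grasp point. The pads swing forward as they close: fully open they stand 13 mm farther back than shut.
Start: joints at [1.138, 0.311, 0.014, 1.512, -0.004, 1.319, -0.027], TCP at [0.21, -0.509, 0.242] pointing down, gripper open.
Joint ranges: [-2.7, 2.7], [-0.3, 1.91], [-1.27, 1.3], [0.12, 2.57], [-1.44, 4.58], [0.2, 2.03], [-3.05, 3.05]. Speed limits (rad/s): [2.79, 2.79, 3.14, 3.14, 3.14, 3.14, 3.14].

## Interface

Orientations are given as a unit quaternion [x, y, z, w].
In Python, from plant import r gives the robot as it stands.
- The arm moves only by the shell command python3 -m jog 'ROWS' [FORCE]. ROWS is JSON, a list that holds one entry, the list of rows, each a list of 7 numbers: the shift along the tool's x, y, z in m, then the turn, a rotation vector about the tool's x, y, z in degrees, then the gripper's target within -1 to 1 (shut at 1, half-way at 0, fully open at -1). In form: [[[dx, dy, dz, rx, ry, rz, claw], ...]]. A call has 1 to 10 rows; each row is the pose to reach, as a shift and turn from the pose commanded when the call began, along the tool's axes at that moment; what a row does not reach only later rows make up. A row lasts 1/12 s, in which the tool goes at most 41.7 mm and 7.16 degrees, less where a joint would pass 70% of its speed; a pose out of reach is approached as far as the arm can. A call with a gripper value outside its range is refused whole. The fingers move at their own pace and stop on an object; FORCE is the grip in N (left out, the last holds). Time passes only in rows, so rows that repeat a pose let the fingers close. It gives the time, the measured TCP pose, the force, the opening and the grip force at its end, in the units of the state.
- r.get_obs(): the state, without advancing time (a new reading comes with each control period).
- r.get_image(name): name is "scene" or "top" or "wrist"; returns a dict with "image" (420x560x3 uint8, red, green, blue), "intrinsics" (3x3 intrinsics, pixels), "R" (3x3) and "t" (3): a world point X has camera coordinates R X + t. Camera axes: x right, y down, z forward; pixel columns grow to the right and rows downward; lengths in m; the calibration is good to about 2 mm. A picture is of the moment at which its call begins. There is no depth.
- r.hand_in(): hands the job in; it is judged then, once.
Trained networks look in a picture, given as the dict that the camera call returned (one of the last four; its "shot" number tells which), for a name from the list of things; names that differ only in an ending like _2 or _b are one class to them, and where a whole thing is asked for, a point or a joint stands for the part that bears it (a point fixed in the world has none). Each returns a list of dicts, best first, with "p" (0 to 1); they miss things now and then, are a little off and sometimes report something else, mostly with a low value. They report only what shows in the picture. A call takes as long as a camera call. They do not tell look-alikes from the thing itself.
- r.look_for(picture, target): "at" ([column, row] in pixels, amid what is visible of it).
The state is a dict: "t": time; "qpos": joint angles; "joint_vel": joint speeds; "joint_torque": joint torques, N m; "position": TCP position; "tool_rot": TCP orientation; "ft_force": force on the tool from outside, world axes, zero at the start; "ft_torque": the same for the moment, N m; "grip_width": finger opening in m; "gripper_force": force on a finger pad.
Only numpy, scipy, OpenCV 4.12 (cv2) and the standard library are available. Lean on these libraries where they do the work, as an engineer would, in place of code of your own. Each camera call takes 0.05 s, during which the arm holds its last target. There are 200 camera calls.

## Task

The three moss jars in the plywood carrier are loose. Take the teal wedge from the wooden stand, put it thin end down into the open gap at the end of the row, straight across the lane, and drive it down firmly until the jars are locked tight against each other and it will go no further; then let go, leaving the wedge upright and the jars standing, and leave the orange wedge in the stand.

Things in the scene. Friction and masses are not known exactly. Their poses are not given: they have to be found in the camera images.
- wedge: Teal wedge, 80 g, 102 mm tall, thin end down in a slot of a 40 mm high wooden stand (slots along its y, 80 mm apart); lift straight up 130 mm to clear its neighbours. Origin: centre of the tip's underside, z up. 40 mm long in x; in y widens evenly from 8 mm (tip) to 32 mm (z = 62), same both sides; shoulder to z = 66; grip block 30 (x) x 22 mm (y), z = 66 to 102. Half a turn makes no difference.
- tray: Fixed plywood carrier 78 x 200 (all in mm). Origin: underside centre, z up. Lane along y: floor z = 8, 54 wide between rails (top z = 26), end walls' inner faces y = -88, +88, tops z = 63. Gap at the +y end, 19-22 wide, becomes 26 (middle x = 0, y = 75) once tight. Lowering the wedge there, jars start to slide with its tip at z = 32, are tight at z = 16. Push down 15-25 N; it holds by friction.
- jar_end: Square glass moss jar, 200 g, 50 x 50 mm, body 55 mm high plus round white lid (42 mm wide, 9 mm thick): last of three like it, beside the gap. Origin: centre of its underside, on the lane's floor; z up, axes along the tray's. In the tight row it lies at y = 37 mm in the tray's frame; it starts 4 to 7 mm further to +y.
- thin_wedge: Orange wedge, same height and grip block as the teal one but thinner (14 mm at the tip to 22 mm), too thin to lock the row. It stands in another slot of the stand (the third holds a plain white slab) and stays there. Origin: centre of its tip's underside, z up.
Things that resemble listed ones, but are neither listed nor needed, are in the scene too. What is shaped like the wedge but blue or pink is not meant.

How it is judged:
At the end, for the whole second after the job is handed in: Teal wedge in the gap: tip 9-22 mm above the tray origin, within 12 mm of the gap's middle along the lane and 15 mm across, upright within 10 deg, square within 15 deg, pressing the end jar over 1 N; that jar upright, within 2.5 mm of tight; orange wedge moved under 30 mm; all at rest (z of wedge in the frame of tray between 0.009 and 0.022 m and y of wedge in the frame of tray between 0.063 and 0.087 m and x of wedge in the frame of tray between -0.015 and 0.015 m and angle between wedge's own z axis and vertical below 0.18 rad and angle between the y axis of wedge and the y axis of tray, either way round below 0.26 rad and y of jar_end in the frame of tray between 0.03 and 0.0395 m and angle between jar_end's own z axis and vertical below 0.12 rad and z of jar_end in the frame of tray below 0.013 m and contact force between wedge and jar_end above 1 N and distance of thin_wedge from where it was at the start of the episode below 0.03 m and linear speed of each of wedge, jar_end below 0.02 m/s); the robot touches nothing.
It fails at once if the end jar is tipped by more than 20 degrees (angle between jar_end's own z axis and vertical above 0.35 rad).
It fails at once if the orange wedge is lifted or knocked from its slot (moved more than 30 mm) (distance of thin_wedge from where it was at the start of the episode above 0.03 m).
It also fails if it takes over 35 s, if anything falls off the work surface, if the arm or the gripper's body presses on something with over 40 N, if the wrist force passes 120 N, or if a joint passes its speed limit or range.

## Working session

There is one attempt and no reset: what is moved stays moved. The work goes in short steps, Python scripts to look and compute and a shell command to move; the robot and the scene stay as the last step left them, time stands still between calls to the robot, and variables do not carry over. Pictures are saved under pics/ and viewed, at most 10 in all, crops included, and the job is handed in when it is done.

```bash
mkdir -p pics; cat > h.py <<'E'
import numpy as np, cv2
from plant import r
from scipy.spatial.transform import Rotation as Ro
def snap(n,f=None):
    p=r.get_image(n)
    if f: cv2.imwrite('pics/'+f,p['image'][:,:,::-1])
    return p
def ray(p,uv):
    d=np.linalg.inv(p['intrinsics'])@np.array([uv[0],uv[1],1.]);R=np.array(p['R'])
    return -R.T@p['t'],R.T@d
def onz(p,uv,z):
    c,d=ray(p,uv);return c+d*(z-c[2])/d[2]
def proj(p,X):
    q=p['intrinsics']@(np.array(p['R'])@np.array(X)+p['t']);return q[:2]/q[2]
E
python3 - <<'E'
from h import *
o=r.get_obs();print(o['position'],o['tool_rot'],o['ft_force'])
a=snap('top','top.png');b=snap('scene','scene.png')
for p,n in((a,'top'),(b,'scene')):
    for t in('wedge','thin_wedge','tray','jar_end'):
        print(n,t,[(np.round(d['at']),round(d['p'],2)) for d in r.look_for(p,t)[:4]])
E
```

```text
[ 0.2092527  -0.50788037  0.24120829] [ 9.80963146e-01  1.94190378e-01 -2.76944129e-04 -1.15141550e-03] [-0.4445668  -0.29574955  0.50390852]
top wedge [(array([152., 267.]), 0.87), (array([205., 208.]), 0.85), (array([228., 146.]), 0.62), (array([212., 262.]), 0.62)]
top thin_wedge [(array([166., 215.]), 0.85)]
top tray [(array([383., 200.]), 0.63)]
top jar_end [(array([377., 184.]), 0.57)]
scene wedge [(array([264., 262.]), 0.9), (array([332., 236.]), 0.87), (array([366., 198.]), 0.85)]
scene thin_wedge [(array([371., 257.]), 0.97)]
scene tray [(array([193., 169.]), 0.86)]
scene jar_end [(array([192., 155.]), 0.58)]
```

View pics/top.png

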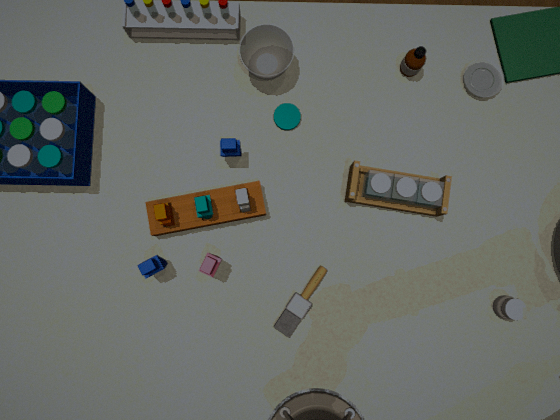

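View pics/scene.png

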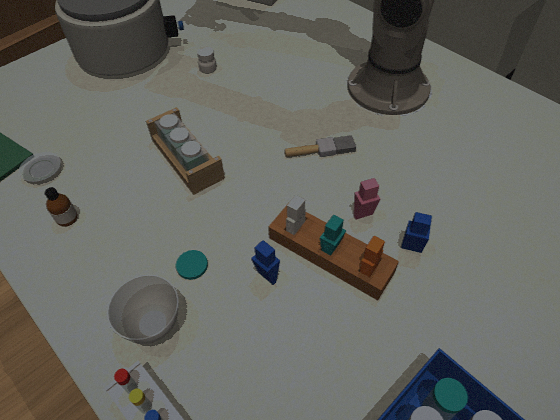

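The top view shows the stand with orange (163,213), teal (204,206) and white (243,198), and the carrier from (352,180) to (448,195). The three lids are at 381, 406 and 431, so the gap is at the left end (~362,185). Teal in the scene view is at (332,234).

```bash
python3 - <<'E'
from h import *
a=snap('top');b=snap('scene')
for n,p,(x,y,w,h) in(('t1',a,(140,170,130,75)),('t2',a,(340,155,120,70)),('s1',b,(265,185,140,115)),('s2',b,(140,100,90,95))):
    c=cv2.resize(p['image'][y:y+h,x:x+w,::-1],(390,290),interpolation=cv2.INTER_CUBIC)
    c=cv2.convertScaleAbs(c,alpha=1.5)
    globals()[n]=c
cv2.imwrite('pics/c.png',np.vstack([np.hstack([t1,t2]),np.hstack([s1,s2])]))
for uv in[(204,200),(163,207),(243,190),(381,183),(406,187),(431,191)]: print(uv,[np.round(onz(a,uv,z),3)[:2] for z in(0.072,.11)])
print(-np.array(a['R']).T@a['t'])
def tri(u,v):
    c1,d1=ray(a,u);c2,d2=ray(b,v);A=np.c_[d1,-d2];s=np.linalg.lstsq(A,c2-c1,rcond=None)[0]
    return (c1+d1*s[0]+c2+d2*s[1])/2
# teal masks
for n,p,(x,y,w,h) in(('t',a,(185,185,40,40)),('s',b,(310,205,45,55))):
    H=cv2.cvtColor(p['image'][y:y+h,x:x+w],cv2.COLOR_RGB2HSV)
    m=(abs(H[...,0].astype(int)-87)<12)&(H[...,1]>100)
    ys,xs=np.nonzero(m);print(n,xs.min()+x,xs.max()+x,ys.min()+y,ys.max()+y,xs.mean()+x,ys.mean()+y)
E
```

```text
(204, 200) [array([0.485, 0.235]), array([0.48, 0.23])]
(163, 207) [array([0.469, 0.316]), array([0.465, 0.308])]
(243, 190) [array([0.506, 0.158]), array([0.501, 0.156])]
(381, 183) [array([ 0.525, -0.119]), array([ 0.519, -0.11 ])]
(406, 187) [array([ 0.518, -0.169]), array([ 0.512, -0.158])]
(431, 191) [array([ 0.51 , -0.219]), array([ 0.505, -0.206])]
[0.36642547 0.1003815  1.03902573]
t 194 212 195 218 203.41714285714286 206.55428571428573
s 320 345 215 254 332.05032467532465 234.44642857142858
```

View pics/c.png

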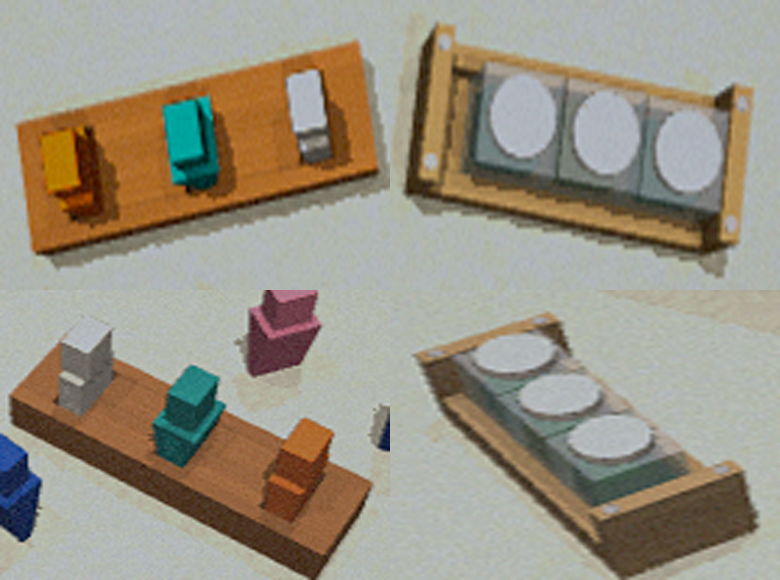

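```bash
python3 - <<'E'
from h import *
a=snap('top');b=snap('scene')
def tri(u,v):
    c1,d1=ray(a,u);c2,d2=ray(b,v);A=np.c_[d1,-d2];s=np.linalg.lstsq(A,c2-c1,rcond=None)[0]
    return np.round([c1+d1*s[0],c2+d2*s[1]],4)
print('teal',tri((202.7,206.2),(333.9,222.3)))
sa=lambda x,y:(140+x/3,170+y/3.867)
o,t,w=[onz(a,sa(*q),.11)[:2] for q in((66,160),(188,140),(305,98))]
print('top c at .11',o,t,w,np.degrees(np.arctan2(*(o-w)[::-1])))
# stand edges at z=.04: crop corners
c=[onz(a,sa(*q),.04)[:2] for q in((17,125),(357,42),(380,168),(40,250))];print('stand',np.round(c,3),np.mean(c,0))
L=onz(a,(354.8,179.4),.063)[:2];R=onz(a,(446.3,194.7),.063)[:2]
d=(L-R);n=np.linalg.norm(d);y=d/n;m=(L+R)/2
print('tray',m,n,'yaw y dir deg',np.degrees(np.arctan2(y[1],y[0])),'gap',m+y*.075)
# scene check : screws
sb=lambda x,y:(140+(x-390)/4.333,100+(y-290)/3.053)
L2=[sb(610,509),sb(724,469)];R2=[sb(435,355),sb(545,318)]
print([onz(b,np.mean(q,0),.063)[:2] for q in(L2,R2)],L,R)
E
```

```text
teal [[0.4689 0.2333 0.1006]
 [0.4693 0.2328 0.1006]]
top c at .11 [0.45662181 0.30932478] [0.46787974 0.23198976] [0.49011798 0.15787196] 102.47111148419216
stand [[0.482 0.359]
 [0.53  0.127]
 [0.463 0.11 ]
 [0.415 0.341]] [0.47250486 0.23428529]
tray [ 0.51879327 -0.16000379] 0.1869415941951804 yaw y dir deg 81.34351017419516 gap [ 0.53008153 -0.08585816]
[array([ 0.53280177, -0.06660593]), array([ 0.50511794, -0.25191688])] [ 0.53286157 -0.06759777] [ 0.50472497 -0.25240981]
```

```bash
cat >> h.py <<'E'
def delta(X,yaw):
    o=r.get_obs();R=Ro.from_quat(o['tool_rot']);m=R.as_matrix();
    a=np.radians(yaw);y=np.array([np.cos(a),np.sin(a),0])
    if y@m[:,1]<0:y=-y
    T=np.c_[np.cross(y,[0,0,-1]),y,[0,0,-1]]
    print('now',np.round(o['position'],4),'yaw',round(np.degrees(np.arctan2(m[1,1],m[0,1])),1),'ft',np.round(o['ft_force'],1),'t',o['t'],'w',o['grip_width'])
    print('d',np.round(m.T@(np.array(X)-o['position']),4),np.round((R.inv()*Ro.from_matrix(T)).as_rotvec(degrees=True),1))
E
python3 -c "
from h import *
delta([.469,.233,.24],101.7)"
```

```text
now [ 0.2096 -0.5086  0.2424] yaw -67.6 ft [ 0.4 -0.6 -0.3] t 0.7 w 0.08542367858737714
d [ 0.5224 -0.5868  0.0023] [ 0.   0.  10.7]
```

```bash
python3 -m jog '[[[0.261,-0.293,0,0,0,5,-1],[0.261,-0.293,0,0,0,5,-1],[0.261,-0.293,0,0,0,5,-1],[0.261,-0.293,0,0,0,5,-1],[0.261,-0.293,0,0,0,5,-1],[0.261,-0.293,0,0,0,5,-1],[0.261,-0.293,0,0,0,5,-1],[0.261,-0.293,0,0,0,5,-1],[0.261,-0.293,0,0,0,5,0],[0.261,-0.293,0,0,0,5,0]]]' 80
python3 -c "
from h import *
delta([.469,.233,.24],101.7)"
```

```text
t: 1.53
position: [0.3408, -0.1323, 0.2428]
tool_rot: [0.988, 0.155, 0.001, -0.001]
ft_force: [-0.4, -0.0, 0.9]
grip_width: 0.0638
gripper_force: 0.0
now [ 0.3408 -0.1323  0.2428] yaw -72.1 ft [-0.4 -0.   0.9] t 1.5333 w 0.06384431948909869
d [ 0.2341 -0.3083  0.0035] [-0.  -0.1  6.2]
```

```bash
python3 -m jog '[[[0.234,-0.308,0,0,0,6.2,0],[0.234,-0.308,0,0,0,6.2,0],[0.234,-0.308,0,0,0,6.2,0],[0.234,-0.308,0,0,0,6.2,0],[0.234,-0.308,0,0,0,6.2,0],[0.234,-0.308,0,0,0,6.2,0],[0.234,-0.308,0,0,0,6.2,0],[0.234,-0.308,0,0,0,6.2,0],[0.234,-0.308,0,0,0,6.2,0],[0.234,-0.308,0,0,0,6.2,0]]]'
python3 -m jog '[[[0,0,0,0,0,0,0],[0,0,0,0,0,0,0],[0,0,0,0,0,0,0]]]'
python3 - <<'E'
from h import *
delta([.469,.233,.24],101.7)
p=snap('wrist')
for X in([.469,.233,.102],[.469,.233,.1]): print(proj(p,X))
print([(np.round(d['at']),round(d['p'],2)) for d in r.look_for(p,'wedge')[:4]])
im=p['image'][:,:,::-1].copy();u=proj(p,[.469,.233,.102]).astype(int);cv2.drawMarker(im,tuple(int(i) for i in u),(0,0,255),0,12,1)
cv2.imwrite('pics/w1.png',im)
E
```

```text
t: 2.37
position: [0.4705, 0.2319, 0.2424]
tool_rot: [0.995, 0.1, 0.0, -0.003]
ft_force: [-0.4, 0.6, -0.2]
grip_width: 0.0428
gripper_force: 0.0
t: 2.62
position: [0.4705, 0.2245, 0.242]
tool_rot: [0.995, 0.097, -0.0, 0.001]
ft_force: [-0.6, 0.6, 0.6]
grip_width: 0.0424
gripper_force: 0.0
now [0.4705 0.2245 0.242 ] yaw -78.9 ft [-0.6  0.6  0.6] t 2.6167 w 0.04241846854115465
d [ 0.0002 -0.0087  0.002 ] [ 0.1  0.  -0.6]
[275.64591321 203.35368406]
[275.71019866 202.77165422]
[(array([172., 276.]), 0.88), (array([273., 286.]), 0.81), (array([273., 192.]), 0.78), (array([352.,  73.]), 0.61)]
```

View pics/w1.png

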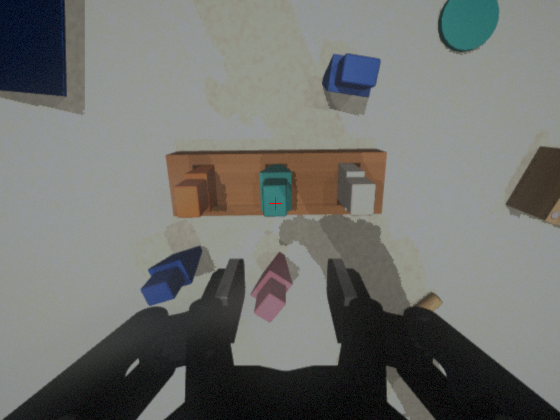

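The wrist view shows the teal block top centred near (275,198) with orange at (190,200) and white at (357,198). My estimate lands on it to within ~5 mm and the yaw is aligned.

```bash
python3 -m jog '[[[0.001,-0.0085,0.002,0,0,-0.6,0],[0.001,-0.0085,0.05,0,0,-0.6,0],[0.001,-0.0085,0.08,0,0,-0.6,0],[0.001,-0.0085,0.11,0,0,-0.6,0],[0.001,-0.0085,0.135,0,0,-0.6,0],[0.001,-0.0085,0.150,0,0,-0.6,0],[0.001,-0.0085,0.158,0,0,-0.6,0],[0.001,-0.0085,0.158,0,0,-0.6,0],[0.001,-0.0085,0.158,0,0,-0.6,0]]]'
python3 - <<'E'
from h import *
delta([.472,.233,.083],101.7)
p=snap('scene');c=p['image'][150:310,240:420,::-1]
cv2.imwrite('pics/s3.png',cv2.resize(c,(720,600)))
E
```

```text
t: 3.47
position: [0.4701, 0.2344, 0.0848]
tool_rot: [0.995, 0.103, 0.0, -0.0]
ft_force: [-0.7, -0.2, 1.0]
grip_width: 0.0426
gripper_force: 0.0
now [0.4701 0.2344 0.0848] yaw -78.2 ft [-0.7 -0.2  1. ] t 3.4667 w 0.04264314154685955
d [0.0016 0.0017 0.0018] [-0.  -0.   0.1]
```

View pics/s3.png

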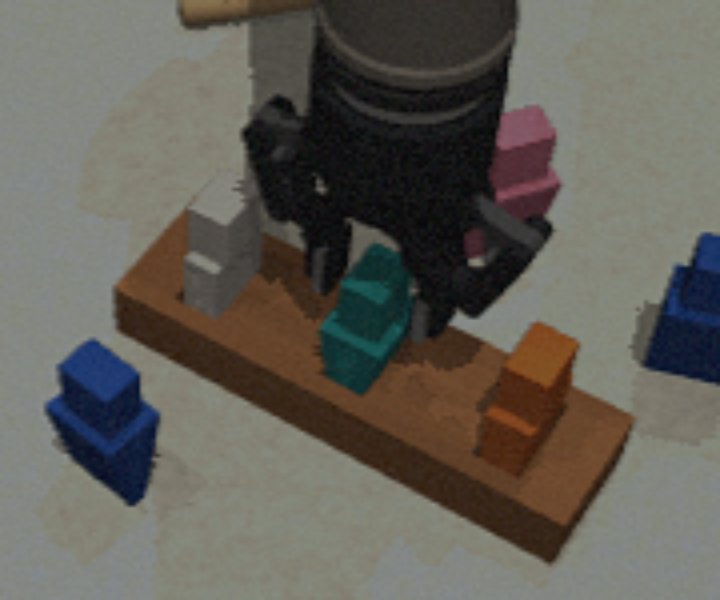

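The fingers straddle the teal block, with orange and white clear. I'll shift 3 mm forward, then close and lift.

```bash
python3 -m jog '[[[0.003,0,0,0,0,0,0],[0.003,0,0,0,0,0,0.6],[0.003,0,0,0,0,0,1],[0.003,0,0,0,0,0,1],[0.003,0,0,0,0,0,1],[0.003,0,0,0,0,0,1],[0.003,0,0,0,0,0,1]]]' 80
python3 -m jog '[[[0,0,-0.01,0,0,0,1],[0,0,-0.03,0,0,0,1],[0,0,-0.06,0,0,0,1],[0,0,-0.09,0,0,0,1],[0,0,-0.12,0,0,0,1],[0,0,-0.145,0,0,0,1],[0,0,-0.145,0,0,0,1],[0,0,-0.145,0,0,0,1]]]'
python3 - <<'E'
from h import *
delta([.5301,-.085,.235],81.3)
p=snap('scene');c=p['image'][100:310,200:440,::-1]
cv2.imwrite('pics/s4.png',cv2.resize(c,(720,600)))
E
```

```text
t: 4.1
position: [0.4738, 0.2353, 0.0855]
tool_rot: [0.995, 0.103, 0.001, -0.0]
ft_force: [0.3, -1.2, 5.4]
grip_width: 0.0211
gripper_force: 78.0
t: 4.77
position: [0.4731, 0.2355, 0.2309]
tool_rot: [0.995, 0.103, 0.001, -0.0]
ft_force: [-0.6, -0.3, -1.7]
grip_width: 0.0211
gripper_force: 78.3
now [0.4731 0.2355 0.2309] yaw -78.2 ft [-0.6 -0.3 -1.7] t 4.7667 w 0.02110583630224645
d [-0.0098  0.3254 -0.0043] [-0.1 -0.2 20.5]
```

View pics/s4.png

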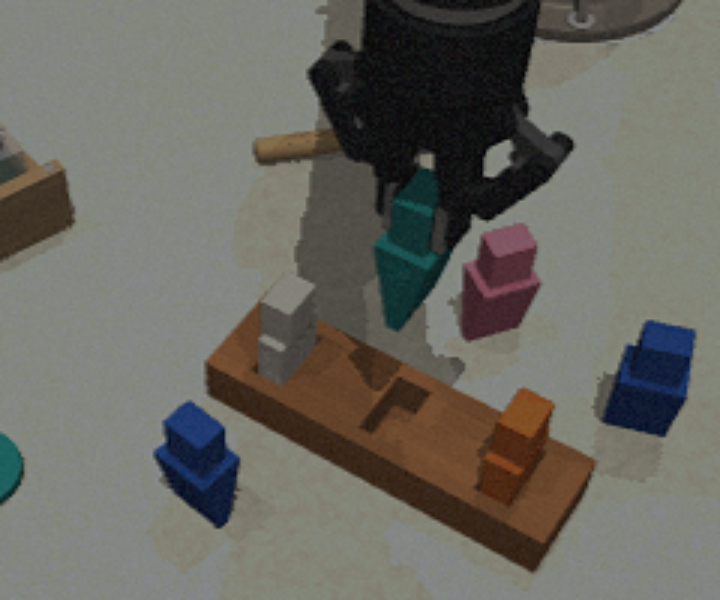

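Wedge held and clear; the orange one is still in its slot. Now I'll move above the gap.

```bash
python3 -m jog '[[[-0.01,0.325,-0.004,0,0,20.5,1],[-0.01,0.325,-0.004,0,0,20.5,1],[-0.01,0.325,-0.004,0,0,20.5,1],[-0.01,0.325,-0.004,0,0,20.5,1],[-0.01,0.325,-0.004,0,0,20.5,1],[-0.01,0.325,-0.004,0,0,20.5,1],[-0.01,0.325,-0.004,0,0,20.5,1],[-0.01,0.325,-0.004,0,0,20.5,1],[-0.01,0.325,-0.004,0,0,20.5,1],[-0.01,0.325,-0.004,0,0,20.5,1]]]'
python3 -m jog '[[[0,0,0,0,0,0,1],[0,0,0,0,0,0,1],[0,0,0,0,0,0,1]]]'
python3 - <<'E'
from h import *
delta([.5295,-.0844,.15],81.3)
E
```

```text
t: 5.65
position: [0.5278, -0.0888, 0.2308]
tool_rot: [0.997, -0.079, -0.003, 0.0]
ft_force: [-0.5, 1.3, -0.8]
grip_width: 0.0211
gripper_force: 78.6
t: 5.9
position: [0.529, -0.083, 0.2329]
tool_rot: [0.997, -0.074, -0.001, -0.0]
ft_force: [1.1, -0.2, -1.7]
grip_width: 0.0211
gripper_force: 78.6
now [ 0.529  -0.083   0.2329] yaw -98.5 ft [ 1.1 -0.2 -1.7] t 5.9 w 0.021079173021930325
d [0.0008 0.0013 0.0829] [-0.   0.1  0.2]
```

```bash
python3 -m jog '[[[0.001,0.001,0.03,0,0,0,1],[0.001,0.001,0.055,0,0,0,1],[0.001,0.001,0.068,0,0,0,1],[0.001,0.001,0.068,0,0,0,1],[0.001,0.001,0.068,0,0,0,1]]]'
python3 - <<'E'
from h import *
delta([.5295,-.0844,.1],81.3)
p=snap('scene');q=snap('top')
c=cv2.resize(p['image'][70:210,120:260,::-1],(400,400),interpolation=2);d=cv2.resize(q['image'][145:235,330:460,::-1],(400,400*9//13),interpolation=2)
d=cv2.copyMakeBorder(d,0,400-d.shape[0],0,0,0)
cv2.imwrite('pics/s5.png',cv2.convertScaleAbs(np.hstack([c,d]),alpha=1.6))
E
```

```text
t: 6.32
position: [0.5297, -0.0852, 0.165]
tool_rot: [0.997, -0.075, -0.001, -0.0]
ft_force: [0.9, -0.1, -1.1]
grip_width: 0.021
gripper_force: 78.6
now [ 0.5297 -0.0852  0.165 ] yaw -98.6 ft [ 0.9 -0.1 -1.1] t 6.3167 w 0.021042758967459333
d [-0.0003 -0.0008  0.065 ] [-0.   0.1  0.1]
```

View pics/s5.png

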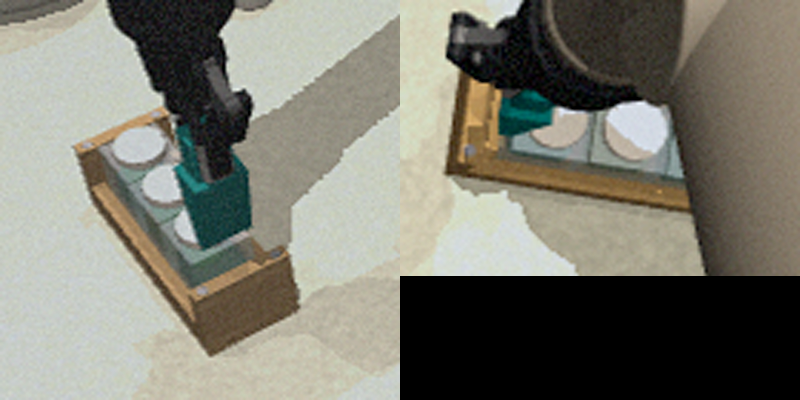

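```bash
python3 - <<'E'
from h import *
p=snap('scene')
y=np.array([.1505,.9886,0]);x=np.array([.9886,-.1505,0]);m=np.array([.51879,-.16,0])
for uv in((200,249),(250,232)):
  for z in(.078,.083):
    X=onz(p,(120+uv[0]/2.857,70+uv[1]/2.857),z);print(z,np.round([(X-m)@x,(X-m)@y],4))
X=r.get_obs()['position'];print('tcp in tray',(X-m)@x,(X-m)@y)
E
```

```text
0.078 [0.0171 0.0715]
0.083 [0.0186 0.0761]
0.078 [-0.0204  0.0778]
0.083 [-0.0186  0.0824]
tcp in tray 0.0013437638661008902 0.07513088660935612
```

The wedge hangs over the gap, square to the lane, with its tip about 73–75 mm along it. I'll shift 3 mm toward the end wall and lower.

```bash
python3 -m jog '[[[-0.001,-0.003,0,0,0,0,1],[-0.001,-0.003,0.01,0,0,0,1],[-0.001,-0.003,0.02,0,0,0,1],[-0.001,-0.003,0.03,0,0,0,1],[-0.001,-0.003,0.038,0,0,0,1],[-0.001,-0.003,0.043,0,0,0,1],[-0.001,-0.003,0.043,0,0,0,1]]]' 100
python3 -m jog '[[[0,0,0.004,0,0,0,1],[0,0,0.008,0,0,0,1],[0,0,0.008,0,0,0,1]]]'
python3 -m jog '[[[0,0,0.003,0,0,0,1],[0,0,0.006,0,0,0,1],[0,0,0.006,0,0,0,1]]]'
```

```text
t: 7.05
position: [0.5283, -0.0834, 0.1203]
tool_rot: [0.997, -0.076, -0.002, -0.0]
ft_force: [-0.4, 0.8, -1.0]
grip_width: 0.0209
gripper_force: 99.8
t: 7.3
position: [0.5293, -0.0834, 0.1137]
tool_rot: [0.997, -0.076, -0.0, -0.0]
ft_force: [-0.9, 0.4, -1.9]
grip_width: 0.0204
gripper_force: 99.8
t: 7.55
position: [0.5299, -0.084, 0.1081]
tool_rot: [0.997, -0.076, 0.0, 0.0]
ft_force: [1.0, -0.8, -2.3]
grip_width: 0.0208
gripper_force: 100.1
```

```bash
python3 -m jog '[[[0,0.0005,0.003,0,0,0,1],[0,0.001,0.005,0,0,0,1],[0,0.001,0.005,0,0,0,1]]]'
python3 -m jog '[[[0,0.0005,0.002,0,0,0,1],[0,0.001,0.004,0,0,0,1],[0,0.001,0.004,0,0,0,1]]]'
python3 -m jog '[[[0,0,0.001,0,0,0,1],[0,0,0.002,0,0,0,1],[0,0,0.002,0,0,0,1]]]'
```

```text
t: 7.8
position: [0.5307, -0.0847, 0.1046]
tool_rot: [0.997, -0.076, 0.001, 0.0]
ft_force: [-0.1, -0.2, 5.6]
grip_width: 0.0206
gripper_force: 101.0
t: 8.05
position: [0.5313, -0.0853, 0.1016]
tool_rot: [0.997, -0.076, 0.002, 0.0]
ft_force: [-1.6, -0.5, 9.1]
grip_width: 0.0207
gripper_force: 101.9
t: 8.3
position: [0.5315, -0.0855, 0.1006]
tool_rot: [0.997, -0.076, 0.003, 0.001]
ft_force: [-2.4, -0.2, 13.5]
grip_width: 0.0208
gripper_force: 102.4
```

```bash
python3 -m jog '[[[0,0,0.001,0,0,0,1],[0,0,0.002,0,0,0,1],[0,0,0.002,0,0,0,1]]]'
python3 -m jog '[[[0,0,0.001,0,0,0,1],[0,0,0.002,0,0,0,1],[0,0,0.002,0,0,0,1]]]'
```

```text
t: 8.55
position: [0.5319, -0.0858, 0.0992]
tool_rot: [0.997, -0.076, 0.003, 0.001]
ft_force: [-3.2, -0.2, 15.9]
grip_width: 0.0209
gripper_force: 102.9
t: 8.8
position: [0.5323, -0.086, 0.0979]
tool_rot: [0.997, -0.076, 0.004, 0.001]
ft_force: [-3.6, -1.2, 19.0]
grip_width: 0.021
gripper_force: 103.2
```

```bash
python3 -m jog '[[[0,0,0.001,0,0,0,1],[0,0,0.002,0,0,0,1],[0,0,0.002,0,0,0,1]]]'
python3 -m jog '[[[0,0,0.001,0,0,0,1],[0,0,0.001,0,0,0,1],[0,0,0.001,0,0,0,1],[0,0,0.001,0,0,0,1]]]'
python3 - <<'E'
from h import *
p=snap('scene');q=snap('top')
c=cv2.resize(p['image'][70:210,120:260,::-1],(400,400),interpolation=2);d=cv2.resize(q['image'][145:235,330:460,::-1],(400,400*9//13),interpolation=2)
d=cv2.copyMakeBorder(d,0,400-d.shape[0],0,0,0)
cv2.imwrite('pics/s6.png',cv2.convertScaleAbs(np.hstack([c,d]),alpha=1.6))
E
```

```text
t: 9.05
position: [0.5327, -0.0864, 0.0962]
tool_rot: [0.997, -0.076, 0.004, 0.001]
ft_force: [-3.1, -1.6, 21.0]
grip_width: 0.0204
gripper_force: 103.5
t: 9.38
position: [0.5329, -0.0866, 0.0953]
tool_rot: [0.997, -0.076, 0.004, 0.001]
ft_force: [-4.9, -1.8, 18.9]
grip_width: 0.0205
gripper_force: 103.2
```

View pics/s6.png

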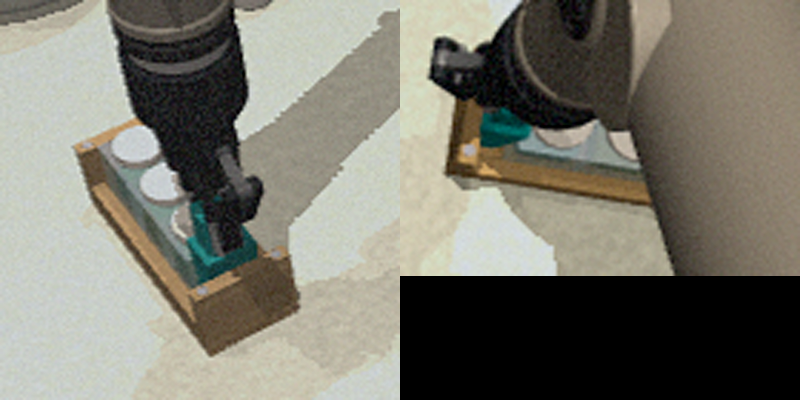

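```bash
python3 -m jog '[[[0,0,0.001,0,0,0,1],[0,0,0.002,0,0,0,1],[0,0,0.002,0,0,0,1]]]'
python3 -m jog '[[[0,0,0.001,0,0,0,1],[0,0,0.002,0,0,0,1],[0,0,0.002,0,0,0,1]]]'
```

```text
t: 9.73
position: [0.5332, -0.0868, 0.0943]
tool_rot: [0.997, -0.076, 0.005, 0.002]
ft_force: [-4.5, -1.8, 25.1]
grip_width: 0.0206
gripper_force: 104.0
t: 9.98
position: [0.5333, -0.0868, 0.094]
tool_rot: [0.997, -0.076, 0.005, 0.002]
ft_force: [-8.0, -1.6, 34.3]
grip_width: 0.0214
gripper_force: 105.5
```

It has stopped: force jumped to 34 N with no further motion. I'll relieve the push and then open.

```bash
python3 -m jog '[[[0,0,-0.003,0,0,0,1],[0,0,-0.0055,0,0,0,1],[0,0,-0.0055,0,0,0,1]]]'
python3 -m jog '[[[0,0,0,0,0,0,0.2],[0,0,0,0,0,0,0.2],[0,0,0,0,0,0,0],[0,0,0,0,0,0,0]]]'
```

```text
t: 10.23
position: [0.5328, -0.0868, 0.0943]
tool_rot: [0.997, -0.076, 0.004, 0.001]
ft_force: [3.1, -3.0, 8.9]
grip_width: 0.0205
gripper_force: 101.6
t: 10.57
position: [0.5279, -0.0846, 0.0906]
tool_rot: [0.997, -0.076, -0.002, -0.0]
ft_force: [0.3, -0.4, -0.4]
grip_width: 0.0428
gripper_force: 0.0
```

```bash
python3 -m jog '[[[0,0,-0.01,0,0,0,0],[0,0,-0.04,0,0,0,0],[0,0,-0.08,0,0,0,0],[0,0,-0.12,0,0,0,0],[-0.05,0,-0.15,0,0,0,0],[-0.09,0,-0.15,0,0,0,0],[-0.13,0,-0.15,0,0,0,0],[-0.16,0,-0.15,0,0,0,0],[-0.16,0,-0.15,0,0,0,0]]]'
python3 - <<'E'
from h import *
p=snap('scene');q=snap('top');print(r.get_obs()['t'])
c=cv2.resize(p['image'][90:200,130:240,::-1],(400,400),interpolation=2);d=cv2.resize(q['image'][145:235,330:460,::-1],(400,400*9//13),interpolation=2)
d=cv2.copyMakeBorder(d,0,400-d.shape[0],0,0,0)
cv2.imwrite('pics/s7.png',cv2.convertScaleAbs(np.hstack([c,d]),alpha=1.6))
E
```

```text
t: 11.32
position: [0.3612, -0.0592, 0.24]
tool_rot: [0.997, -0.076, -0.006, 0.002]
ft_force: [0.2, 0.3, -1.3]
grip_width: 0.0426
gripper_force: 0.0
11.4167
```

View pics/s7.png

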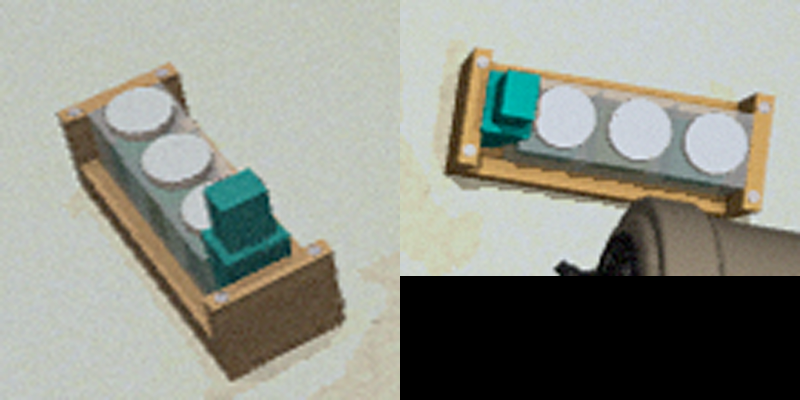

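The wedge sits in the gap with its block top at about (520,97) in the crop, and the three lids at 565, 640 and 716 are evenly spaced. I'll check the numbers.

```bash
python3 - <<'E'
from h import *
a=snap('top');b=snap('scene')
y=np.array([.1505,.9886,0]);x=np.array([.9886,-.1505,0]);m=np.array([.51879,-.16,0])
T=lambda X:np.round([(X-m)@x,(X-m)@y,X[2]],4)
A=lambda u,v:(330+(u-400)/3.077,145+v/3.077); B=lambda u,v:(130+u/3.636,90+v/3.636)
for q in((565,117),(640,129),(716,143)): print('lid',T(onz(a,A(*q),.072)))
def tri(u,v):
    c1,d1=ray(a,u);c2,d2=ray(b,v);s=np.linalg.lstsq(np.c_[d1,-d2],c2-c1,rcond=None)[0]
    return T(c1+d1*s[0]),T(c2+d2*s[1])
print('blocktop',tri(A(521,93),B(237,188)))
def best(z,yy,xx): 
    X=m+x*xx+y*yy+np.array([0,0,z]);return proj(a,X),proj(b,X)
for z in(.01,.016,.022):
  f=lambda p,s,k:np.round([((proj(p,m+x*i+y*(.075+j)+np.array([0,0,z+h]))-k[:2])*s+[k[2],0]) for i,j,h in((-.015,-.011,.102),(.015,-.011,.102),(.015,.011,.102),(-.015,.011,.102),(.02,.016,.066),(-.02,.016,.066))]).tolist()
  print(z,'top',f(a,3.077,[330,145,400]),'\n sc',f(b,3.636,[130,90,0]))
E
```

```text
lid [0.0007 0.0366 0.072 ]
lid [ 0.001  -0.0127  0.072 ]
lid [ 0.0002 -0.0627  0.072 ]
blocktop (array([0.0022, 0.075 , 0.1172]), array([0.0006, 0.0761, 0.1167]))
0.01 top [[533.0, 124.0], [540.0, 77.0], [505.0, 72.0], [498.0, 118.0], [488.0, 73.0], [479.0, 133.0]] 
 sc [[253.0, 170.0], [205.0, 192.0], [224.0, 216.0], [272.0, 193.0], [231.0, 270.0], [293.0, 239.0]]
0.016 top [[535.0, 123.0], [542.0, 76.0], [507.0, 70.0], [500.0, 117.0], [490.0, 72.0], [481.0, 132.0]] 
 sc [[251.0, 162.0], [203.0, 184.0], [222.0, 208.0], [271.0, 185.0], [229.0, 263.0], [292.0, 232.0]]
0.022 top [[537.0, 121.0], [544.0, 74.0], [509.0, 68.0], [502.0, 115.0], [491.0, 70.0], [482.0, 130.0]] 
 sc [[249.0, 154.0], [201.0, 177.0], [220.0, 200.0], [269.0, 177.0], [227.0, 255.0], [290.0, 224.0]]
```

The jar is at y ≈ 36.6 mm and the wedge tip at z ≈ 15 mm, upright at y ≈ 75 mm: the row is tight, so I'm handing in.

```bash
python3 -m jog '[[[0,0,0,0,0,0,0],[0,0,0,0,0,0,0],[0,0,0,0,0,0,0]]]'; python3 -c "
from h import *
print(r.hand_in())"
```

```text
t: 11.77
position: [0.3722, -0.0611, 0.2417]
tool_rot: [0.997, -0.076, -0.0, -0.001]
ft_force: [-0.3, 0.5, -0.2]
grip_width: 0.0424
gripper_force: 0.0
the job is handed in; nothing more can be done
None
```

I drove the teal wedge upright into the gap until it stopped at about 34 N (above the 15–25 N guide), leaving its tip at about 15 mm and the jars tight; the orange wedge was last seen in its slot, and I handed in at 11.8 s with no verdict returned.

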